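# Count three sample torches into the push-latch drawer

### The job

Make up the sample set in the low drawer unit: the drawer must end with exactly three torches in it, counting any torch that is already inside, each lying flat on its floor. The handleless drawer is on a push latch: push its front in and let go so that it springs out, pull it fully open, put in the torches that are missing, then push it shut until the latch holds it again. Leave the spare torches lying on the table and do not disturb the other things.

Things in the scene. Friction and masses are not known exactly. Their poses are not given: they have to be found in the camera images.
- sample_cabinet: Low grey sheet-steel drawer unit standing on the table, fixed, 238 wide (y) x 200 deep (x) x 61 mm high, open at its front for one drawer. Origin: centre of its underside. Its -x axis points out of its front (roughly to the robot), y along its front, z up. The drawer slides along its x axis.
- sample_drawer (a joint): How far the drawer is out, in m: 0 latched shut, 0.158 fully open, -0.0085 against its inner stop. Push-push latch: from 0, pushed in to the stop (4 mm is enough) and let go, a spring throws it out to 0.045-0.065; from there it slides with about 1 N. Pushed back in to the stop (at least 6.5 mm past 0) and let go, it latches at 0; pushed less far, it springs out. Pushing takes 5 to 8 N, the stop is rigid.
- drawer_front (a point): Middle of the outer face of the drawer's flat white front panel (moves with the drawer); axes as the cabinet's, -x points out of the face. The panel is 10 mm thick (its inner face 10 mm along +x) and 238 wide (y), no handle; its top edge is 28 mm above this point, level with the cabinet's top, its lower edge 28 below. Shut, a 10 mm gap remains between panel and cabinet.
- drawer_floor (a point): Centre of the drawer's inner floor, 5 mm above the table (moves with the drawer); axes as the cabinet's. Inside 164 mm long (x -82 at the front panel to +82) and 204 wide (y +-102); side and back walls 30 mm high above the floor. A cross rib 10 mm high, 3 thick, at x = +38.5 mm leaves a back strip 42 mm long (it holds a torch lying crosswise or the loupe) and a main bay 119 mm long.
- torch_a: Black pocket torch (flashlight), 110 mm long (along its y axis), 32 mm wide (x) and 32 mm high, lying; about 0.09 kg. One of five alike. Origin: centre of its underside. At the start it lies on the mat.
- torch_b: Black pocket torch (flashlight), 110 mm long (along its y axis), 32 mm wide (x) and 32 mm high, lying; about 0.09 kg. One of five alike. Origin: centre of its underside. At the start it lies on the mat.
- torch_c: Black pocket torch (flashlight), 110 mm long (along its y axis), 32 mm wide (x) and 32 mm high, lying; about 0.09 kg. One of five alike. Origin: centre of its underside. At the start it lies on the mat.
- torch_d: Black pocket torch (flashlight), 110 mm long (along its y axis), 32 mm wide (x) and 32 mm high, lying; about 0.09 kg. One of five alike. Origin: centre of its underside. At the start it lies on the mat.
- torch_e: Black pocket torch (flashlight), 110 mm long (along its y axis), 32 mm wide (x) and 32 mm high, lying; about 0.09 kg. One of five alike. Origin: centre of its underside. At the start it lies on the mat or inside the shut drawer.
- loupe: Black watchmaker's loupe, a short waisted cup 38 mm across and 30 mm high, standing upright on the mat or in the back strip of the drawer. Leave it alone. Origin: centre of its underside.
- tape_roll: Roll of clear parcel tape lying flat on the mat, 93 mm across, 49 mm high. Leave it alone. Origin: centre of its underside.
- stapler: Desk stapler with a blue top, 132 mm long (y), 38 wide, 53 high. Leave it alone. Origin: centre of its underside.
- parts_tin: Round white press-lid tin, 62 mm across, 20 mm high. Leave it alone. Origin: centre of its underside.
- rubber_stamp: Wooden hand stamp standing upright behind the mat, 28 x 52 mm, 76 mm high. Leave it alone. Origin: centre of its underside.
- bag_sealer: Grey bag sealer fixed to the table between the drawer unit and the lot, not to be used: base 90 wide (y) x 280 mm deep (x), 60 mm high, and above it an arm that slants up toward the robot, its black grip end reaching to 165 mm in front (-x) of this origin and 225 mm above the table. An obstacle: go round its front. Origin: middle of its underside.
- bench_scale: Bench scale fixed to the table behind the mat, 250 (x) x 190 (y) mm, 55 mm high at its front, 125 mm under its clear cover. Not to be used. Origin: middle of its underside.
- mat: Flat grey rubber mat fixed on the table, 245 (x) x 380 (y) x 5 mm thick, on which the lot lies. Origin: centre of its underside.

How it is judged:
On the way, in this order (a step that is already met when the one before it is completed fails the run):
1. the drawer has been released and pulled at least 120 mm open (value of joint sample_drawer above 0.12 m), for 0.2 s.
2. exactly three torches lie flat in the open drawer (value of joint sample_drawer above 0.06 m and (horizontal distance between each of torch_a, torch_b, torch_c and drawer_floor below 0.098 m or horizontal distance between each of torch_a, torch_b, torch_d and drawer_floor below 0.098 m or horizontal distance between each of torch_a, torch_b, torch_e and drawer_floor below 0.098 m or horizontal distance between each of torch_a, torch_c, torch_d and drawer_floor below 0.098 m or horizontal distance between each of torch_a, torch_c, torch_e and drawer_floor below 0.098 m or horizontal distance between each of torch_a, torch_d, torch_e and drawer_floor below 0.098 m or horizontal distance between each of torch_b, torch_c, torch_d and drawer_floor below 0.098 m or horizontal distance between each of torch_b, torch_c, torch_e and drawer_floor below 0.098 m or horizontal distance between each of torch_b, torch_d, torch_e and drawer_floor below 0.098 m or horizontal distance between each of torch_c, torch_d, torch_e and drawer_floor below 0.098 m) and (horizontal distance between each of torch_a, torch_b and drawer_floor above 0.098 m or horizontal distance between each of torch_a, torch_c and drawer_floor above 0.098 m or horizontal distance between each of torch_a, torch_d and drawer_floor above 0.098 m or horizontal distance between each of torch_a, torch_e and drawer_floor above 0.098 m or horizontal distance between each of torch_b, torch_c and drawer_floor above 0.098 m or horizontal distance between each of torch_b, torch_d and drawer_floor above 0.098 m or horizontal distance between each of torch_b, torch_e and drawer_floor above 0.098 m or horizontal distance between each of torch_c, torch_d and drawer_floor above 0.098 m or horizontal distance between each of torch_c, torch_e and drawer_floor above 0.098 m or horizontal distance between each of torch_d, torch_e and drawer_floor above 0.098 m) and angle between each of torch_a, torch_b, torch_c, torch_d, torch_e's own z axis and vertical below 0.12 rad and height (world z) of each of torch_a, torch_b, torch_c, torch_d, torch_e below 0.012 m), for 0.2 s.
At the end, for the whole second after the job is handed in: Exactly three of the five torches lie flat on the drawer's floor, the other two flat on the table outside it; the drawer is shut and latched (within 4 mm of 0); all torches at rest; loupe, tape roll, stapler, tin and stamp upright and within 40 mm of their starts ((horizontal distance between each of torch_a, torch_b, torch_c and drawer_floor below 0.098 m or horizontal distance between each of torch_a, torch_b, torch_d and drawer_floor below 0.098 m or horizontal distance between each of torch_a, torch_b, torch_e and drawer_floor below 0.098 m or horizontal distance between each of torch_a, torch_c, torch_d and drawer_floor below 0.098 m or horizontal distance between each of torch_a, torch_c, torch_e and drawer_floor below 0.098 m or horizontal distance between each of torch_a, torch_d, torch_e and drawer_floor below 0.098 m or horizontal distance between each of torch_b, torch_c, torch_d and drawer_floor below 0.098 m or horizontal distance between each of torch_b, torch_c, torch_e and drawer_floor below 0.098 m or horizontal distance between each of torch_b, torch_d, torch_e and drawer_floor below 0.098 m or horizontal distance between each of torch_c, torch_d, torch_e and drawer_floor below 0.098 m) and (horizontal distance between each of torch_a, torch_b and drawer_floor above 0.098 m or horizontal distance between each of torch_a, torch_c and drawer_floor above 0.098 m or horizontal distance between each of torch_a, torch_d and drawer_floor above 0.098 m or horizontal distance between each of torch_a, torch_e and drawer_floor above 0.098 m or horizontal distance between each of torch_b, torch_c and drawer_floor above 0.098 m or horizontal distance between each of torch_b, torch_d and drawer_floor above 0.098 m or horizontal distance between each of torch_b, torch_e and drawer_floor above 0.098 m or horizontal distance between each of torch_c, torch_d and drawer_floor above 0.098 m or horizontal distance between each of torch_c, torch_e and drawer_floor above 0.098 m or horizontal distance between each of torch_d, torch_e and drawer_floor above 0.098 m) and angle between each of torch_a, torch_b, torch_c, torch_d, torch_e's own z axis and vertical below 0.12 rad and height (world z) of each of torch_a, torch_b, torch_c, torch_d, torch_e below 0.012 m and value of joint sample_drawer between -0.004 and 0.004 m and linear speed of each of torch_a, torch_b, torch_c, torch_d, torch_e below 0.02 m/s and distance of each of loupe, tape_roll, stapler, parts_tin, rubber_stamp from where it was at the start of the episode below 0.04 m and angle between each of loupe, tape_roll, stapler, parts_tin, rubber_stamp's own z axis and vertical below 0.3 rad); the robot touches nothing.
It fails at once if the loupe is knocked over (angle between loupe's own z axis and vertical above 0.7 rad).
It fails at once if the tape roll is knocked over (angle between tape_roll's own z axis and vertical above 0.7 rad).
It fails at once if the stapler is knocked over (angle between stapler's own z axis and vertical above 0.7 rad).
It fails at once if the parts tin is knocked over (angle between parts_tin's own z axis and vertical above 0.7 rad).
It fails at once if the rubber stamp is knocked over (angle between rubber_stamp's own z axis and vertical above 0.7 rad).
It also fails if it takes over 72 s, if anything falls off the work surface, if the arm or the gripper's body presses on something with over 40 N, if the wrist force passes 120 N, or if a joint passes its speed limit or range.

### The arm

A 7-joint arm with a two-finger parallel gripper is mounted at the origin on a cart in front of the work surface, level with it; the furniture and walls round the work are solid. World frame = base frame: x ahead of the robot, y to its left, z up, the work surface at z = 0. Lengths are in m, angles in rad, forces in N, time in s.
With the tool pointing down it reaches from about 0.425 to 0.925 m from the base axis. Payload 6.8 kg.
Tool frame: the origin (TCP) lies between the finger pads; the fingertips stand finger_overhang ahead of it and the grasp point (between the pads) lies 6 mm ahead of it (finger_overhang is the distance from the TCP to the fingertips, in m); z points along the fingers, y is the line along which they close (so a half turn about z gives the same grasp; the last joint's range is limited). The gripper opens to 85 mm and grips with 20 to 120 N. Pads are 22 mm wide; open, the fingers measure 114 mm over their backs; the gripper's body (76 mm by 85 mm) begins 54 mm behind the grasp point. The pads swing forward as they close: fully open they stand 13 mm farther back than shut.
Start: joints at [-1.223, 0.477, 0.022, 1.555, -0.011, 1.109, -0.083], TCP at [0.297, 0.606, 0.256] pointing down, gripper open.
Joint ranges: [-2.96, 2.96], [-0.34, 2.1], [-1.41, 1.46], [0.24, 2.44], [-1.37, 4.51], [0.17, 1.92], [-2.96, 2.96]. Speed limits (rad/s): [2.39, 2.39, 3.14, 3.14, 3.14, 3.14, 3.14].

### API

Orientations are given as a unit quaternion [w, x, y, z].
In Python, from station import * gives the robot as it stands.
- The arm moves only by the tool drive_tool, never from a script. Its argument "increments" is a list of rows, each an object of numbers: "claw": the finger opening in m, from 0 to 0.0854; "dx", "dy", "dz": the shift along the tool's x, y, z in m; "wx", "wy", "wz": the turn, a rotation vector about the tool's x, y, z in degrees. A call has 1 to 20 rows; each row shifts and turns the commanded pose from where the row before left it, along the tool's axes as they then stand; what a row does not reach is not made up. A row lasts 1/8 s, in which the tool goes at most 62.5 mm and 10.7 degrees, less where a joint would pass 70% of its speed; a pose out of reach is approached as far as the arm can. A call with a gripper value outside its range is refused whole. The fingers move at their own pace and stop on an object; "newtons" is the grip in N (left out, the last holds). Time passes only in rows, so rows that do not move let the fingers close. It gives the time, the measured TCP pose, the force, the opening and the grip force at its end, in the units of the state.
- get_obs(): the state, without advancing time (a new reading comes with each control period).
- read_camera(name): name is "side" or "top" or "wrist"; returns (picture, depth): 480x640x3 uint8, red, green, blue; 480x640 float32, m along the optical axis (not along the pixel's ray), 0 where there is no reading.
- calibration(name): a dict with "intrinsics" (3x3 intrinsics, pixels), "R" (3x3) and "t" (3): a world point X has camera coordinates R X + t; the wrist camera has in their place "mount" (4x4, takes a point from camera to tool coordinates, whose origin is the TCP and whose axes are the flange's). Camera axes: x right, y down, z forward; pixel columns grow to the right and rows downward; lengths in m; the calibration is good to about 2 mm. A picture is of the moment at which its call begins: read the wrist's pose just before it. calibration takes no time and is no camera call.
- hand_in(): hands the job in; it is judged then, once.
The state is a dict: "t": time; "q": joint angles; "joint_vel": joint speeds; "joint_torque": joint torques, N m; "eef_pos": TCP position; "tool_rot": TCP orientation; "contact_force": force on the tool from outside, world axes, zero at the start; "torque": the same for the moment, N m; "gripper_width": opening from 0.0 (shut) to 1.0 (fully open); "grasp_force": force on a finger pad.
Only numpy, scipy, OpenCV 4.12 (cv2) and the standard library are available. Lean on these libraries where they do the work, as an engineer would, in place of code of your own. Each camera call takes 0.05 s, during which the arm holds its last target. There are 200 camera calls.

## Working session

There is one attempt and no reset: what is moved stays moved. The work goes in short steps, Python scripts to look and compute and a tool call to move; the robot and the scene stay as the last step left them, time stands still between calls to the robot, and variables do not carry over. Pictures are saved under pics/ and viewed, at most 10 in all, crops included, and the job is handed in when it is done.

Besides the shell and the picture viewer there is one more tool, called after ">>>" as name([rows], argument=value, ...), one row to a line, values as JSON. drive_tool: Moves the arm, as the interface text tells. Its arguments: {"type":"object","properties":{"increments":{"type":"array","items":{"type":"object","properties":{"claw":{"type":"number"},"dx":{"type":"number"},"dy":{"type":"number"},"dz":{"type":"number"},"wx":{"type":"number"},"wy":{"type":"number"},"wz":{"type":"number"}}}},"newtons":{"type":"number"}},"required":["increments"]}

```bash
ls; mkdir -p pics; python3 - <<'E'
from station import *
import cv2,numpy as np
o=get_obs();print({k:np.round(v,3) for k,v in o.items()})
try: print(finger_overhang)
except Exception as e: print(e)
for n in("top","side"):
    p,d=read_camera(n);cv2.imwrite(f"pics/{n}0.png",p[:,:,::-1]);np.save(f"{n}0.npy",d)
    c=calibration(n);print(n,c)
print(calibration("wrist"))
E
```

```text
pics
{'t': np.float64(0.0), 'q': array([-1.223,  0.478,  0.022,  1.556, -0.011,  1.109, -0.083]), 'joint_vel': array([-0.001,  0.002,  0.002,  0.   ,  0.001,  0.   , -0.001]), 'joint_torque': array([ 1.0000e-03, -5.9646e+01,  1.6080e+00, -2.8119e+01,  1.2000e-02,
        9.0000e-03, -0.0000e+00]), 'eef_pos': array([0.297, 0.606, 0.255]), 'tool_rot': array([-0.   ,  0.226,  0.974, -0.001]), 'contact_force': array([ 0.089,  0.064, -0.047]), 'torque': array([0.001, 0.018, 0.01 ]), 'grasp_force': np.float64(0.0), 'gripper_width': np.float64(1.001)}
0.025
top {'intrinsics': array([[550.26915697,   0.        , 315.98244259],
       [  0.        , 550.26915697, 238.11384168],
       [  0.        ,   0.        ,   1.        ]]), 'R': array([[-2.13914571e-02, -9.99770728e-01, -9.47552983e-04],
       [-9.94952239e-01,  2.13812834e-02, -9.80453081e-02],
       [ 9.80430889e-02, -1.15456204e-03, -9.95181501e-01]]), 't': array([0.16163706, 0.58901487, 1.38134449])}
side {'intrinsics': array([[547.6694052 ,   0.        , 315.09771488],
       [  0.        , 547.6694052 , 241.84714249],
       [  0.        ,   0.        ,   1.        ]]), 'R': array([[ 0.84287678, -0.53798828,  0.01128469],
       [-0.32367232, -0.52363396, -0.78806326],
       [ 0.42987784,  0.66058768, -0.61549082]]), 't': array([-0.42117991,  0.31471972,  0.81753418])}
{'intrinsics': array([[341.47918224,   0.        , 316.27556922],
       [  0.        , 341.47918224, 240.42043347],
       [  0.        ,   0.        ,   1.        ]]), 'mount': array([[ 9.64994252e-06, -9.56668371e-01, -2.91179717e-01,
         7.40028891e-02],
       [ 9.99999262e-01, -3.44615669e-04,  1.16537254e-03,
         3.30409978e-04],
       [-1.21522014e-03, -2.91179513e-01,  9.56667661e-01,
        -1.17182519e-01],
       [ 0.00000000e+00,  0.00000000e+00,  0.00000000e+00,
         1.00000000e+00]])}
```

View pics/top0.png

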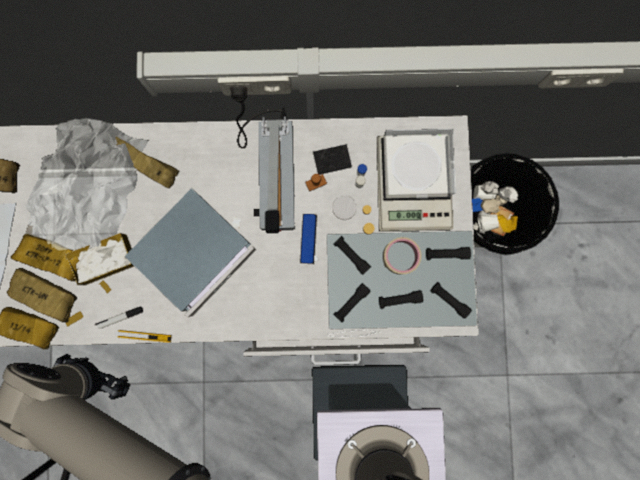

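View pics/side0.png

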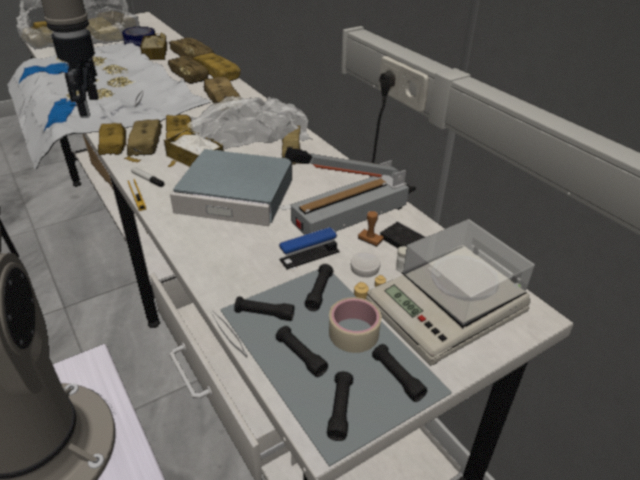

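Five torches lie on the mat (top view, around (352,254), (352,302), (402,297), (451,299), (448,253)). The loupe isn't visible, so it is presumably in the drawer. The cabinet is at (190,252) with its white front facing lower right. Next I'll measure the poses.

```bash
cat > h.py <<'E'
from station import *
import cv2,numpy as np
def cloud(n,d):
    c=calibration(n);K=c["intrinsics"];v,u=np.mgrid[:480,:640]
    P=np.stack([(u-K[0,2])*d/K[0,0],(v-K[1,2])*d/K[1,1],d],-1)
    return (P-c["t"])@c["R"]
def rect(P):
    r=cv2.minAreaRect((P[:,:2]*1000).astype(np.float32));return r,cv2.boxPoints(r).round(0).tolist()
def comps(m,amin=60):
    n,l,s,_=cv2.connectedComponentsWithStats(m.astype(np.uint8))
    return [(l==i,s[i]) for i in range(1,n) if s[i][4]>amin]
def torches(n,p,d,W):
    out=[]
    for m,s in comps((p.max(2)<60)&(W[...,2]>.012)&(W[...,2]<.055)&(d>0)&(W[...,0]>.25)):
        r,b=rect(W[m]);out.append((m,s,r,b,np.percentile(W[m][:,2],95)))
    return out
E
python3 - <<'E'
from h import *
for n in("top","side"):
    p=cv2.imread(f"pics/{n}0.png");d=np.load(n+"0.npy");W=cloud(n,d)
    print(n)
    for m,s,r,b,z in torches(n,p,d,W): print(np.round(r[0]),np.round(r[1]),round(r[2],1),"med",np.round(W[m][:,:2].mean(0),3),"z",round(z,3),"px",s)
    for m,s in comps((abs(W[...,2]-.061)<.006)&(d>0)&(W[...,1]>.2)&(W[...,0]<.75),800):
        r,b=rect(W[m]);print("CAB",np.round(r[0]),np.round(r[1]),r[2],b,s,np.median(W[m][:,2]))
E
```

```text
top
[ 956. -192.] [  10. 1048.] 0.2 med [ 0.956 -0.191] z 0.053 px [ 244   90  396   15 2259]
[955. 661.] [  7. 633.] 0.1 med [0.955 0.661] z 0.053 px [   0   98  240   14 1362]
[920. 278.] [ 32. 110.] 2.8 med [0.924 0.265] z 0.04 px [244 108  42  17 136]
[800. 103.] [61. 88.] 10.8 med [0.8   0.103] z 0.024 px [314 145  37  29 748]
[770. 928.] [11. 80.] 87.5 med [0.771 0.93 ] z 0.036 px [ 10 162  10  31 158]
[547.  59.] [106.  29.] 42.8 med [0.545 0.057] z 0.039 px [334 237  36  37 374]
[ 547. -187.] [ 29. 112.] 0.2 med [ 0.546 -0.188] z 0.04 px [426 247  45  13 404]
[511. 680.] [  3. 137.] 19.9 med [0.511 0.68 ] z 0.047 px [ 82 264  51  21  99]
[494. 835.] [165.  14.] 58.3 med [0.492 0.832] z 0.035 px [ 20 268  57  34 126]
[ 428. -188.] [110.  29.] 49.4 med [ 0.426 -0.189] z 0.04 px [431 282  40  36 407]
[427.  62.] [ 29. 106.] 45.2 med [0.429 0.061] z 0.04 px [334 284  36  38 385]
[433. -61.] [ 28. 109.] 6.5 med [ 0.433 -0.063] z 0.04 px [379 291  44  17 397]
[415. 618.] [14. 38.] 19.0 med [0.415 0.618] z 0.024 px [126 307  16  10  83]
[418. 894.] [89.  5.] 73.6 med [0.419 0.899] z
[... 931 characters left out ...]
] 41.6 med [0.54  0.051] z 0.039 px [305 265  28  45 551]
[428.  63.] [ 32. 109.] 45.3 med [0.425 0.057] z 0.038 px [235 297  59  24 733]
[430. -60.] [ 30. 111.] 9.2 med [ 0.429 -0.067] z 0.039 px [276 326  52  51 853]
[ 543. -186.] [ 31. 111.] 3.1 med [ 0.541 -0.192] z 0.039 px [372 345  55  57 946]
[ 427. -187.] [110.  30.] 49.1 med [ 0.422 -0.193] z 0.038 px [ 327  372   26   68 1036]
CAB [564. 470.] [229. 241.] 45.06111145019531 [[398.0, 474.0], [568.0, 304.0], [730.0, 466.0], [559.0, 636.0]] [ 170  149  122   60 4868] 0.0623669803362379
CAB [683. 248.] [ 91. 133.] 89.7872543334961 [[617.0, 203.0], [750.0, 202.0], [750.0, 294.0], [617.0, 294.0]] [291 188  69  37 994] 0.060412405446564406
```

```bash
cat >> h.py <<'E'
from scipy.spatial.transform import Rotation as Ro
F0=np.array([.486,.3915]);A=np.radians(45.2);N=np.array([np.cos(A),np.sin(A)]);L=np.array([-N[1],N[0]])
def face(o,l=0): return F0+o*N+l*L   # o along +x cabinet from shut face
def plan(x,y,z,yaw):
    "tool-axis shift (after the turn) and turn to bring TCP to x,y,z, tool y at yaw (deg), pointing down"
    o=get_obs();q=o["tool_rot"];R=Ro.from_quat([q[1],q[2],q[3],q[0]])
    a=np.radians(yaw);T=Ro.from_matrix(np.array([[-np.sin(a),np.cos(a),0],[np.cos(a),np.sin(a),0],[0,0,-1]]))
    w=np.degrees((R.inv()*T).as_rotvec());s=T.inv().apply(np.array([x,y,z])-o["eef_pos"])
    s0=R.inv().apply(np.array([x,y,z])-o["eef_pos"])
    print("pos",o["eef_pos"].round(4),"turn",w.round(2),"shift after turn mm",(s*1000).round(1),"before",(s0*1000).round(1),"F",o["contact_force"].round(1),"t",round(o["t"],2))
E
python3 -c "
from h import *
p=face(-.051);print(p);plan(*p,.2,135.2)"
```

```text
[0.45006366 0.35531189]
pos [0.2969 0.6057 0.2554] turn [-8.000e-02 -5.000e-02 -7.132e+01] shift after turn mm [  69.7 -285.1   55.4] before [-247.7 -157.3   55.7] F [ 0.5  0.4 -0.4] t 0.1
```

>>> drive_tool([
  {"wz": -10.2, "claw": 0},
  {"wz": -10.2, "claw": 0},
  {"wz": -10.2, "claw": 0},
  {"wz": -10.2, "claw": 0},
  {"wz": -10.2, "claw": 0},
  {"wz": -10.2, "claw": 0},
  {"wz": -10.1, "claw": 0},
  {"dx": 12, "claw": 0, "dy": 0},
])

```text
schema error: expected keys claw, dx, dy, dz, wx, wy, wz
```

>>> drive_tool([
  {"claw": 0, "dx": 0, "dy": 0, "dz": 0, "wx": 0, "wy": 0, "wz": -10.2},
  {"claw": 0, "dx": 0, "dy": 0, "dz": 0, "wx": 0, "wy": 0, "wz": -10.2},
  {"claw": 0, "dx": 0, "dy": 0, "dz": 0, "wx": 0, "wy": 0, "wz": -10.2},
  {"claw": 0, "dx": 0, "dy": 0, "dz": 0, "wx": 0, "wy": 0, "wz": -10.2},
  {"claw": 0, "dx": 0, "dy": 0, "dz": 0, "wx": 0, "wy": 0, "wz": -10.2},
  {"claw": 0, "dx": 0, "dy": 0, "dz": 0, "wx": 0, "wy": 0, "wz": -10.2},
  {"claw": 0, "dx": 0, "dy": 0, "dz": 0, "wx": 0, "wy": 0, "wz": -10.1},
  {"claw": 0, "dx": 0.012, "dy": -0.048, "dz": 0.009, "wx": 0, "wy": 0, "wz": 0},
  {"claw": 0, "dx": 0.012, "dy": -0.048, "dz": 0.009, "wx": 0, "wy": 0, "wz": 0},
  {"claw": 0, "dx": 0.012, "dy": -0.048, "dz": 0.009, "wx": 0, "wy": 0, "wz": 0},
  {"claw": 0, "dx": 0.012, "dy": -0.048, "dz": 0.009, "wx": 0, "wy": 0, "wz": 0},
  {"claw": 0, "dx": 0.012, "dy": -0.048, "dz": 0.009, "wx": 0, "wy": 0, "wz": 0},
  {"claw": 0, "dx": 0.01, "dy": -0.045, "dz": 0.01, "wx": 0, "wy": 0, "wz": 0},
  {"claw": 0, "dx": 0, "dy": 0, "dz": 0, "wx": 0, "wy": 0, "wz": 0},
], newtons=30)

```text
t: 1.85
eef_pos: [0.4522, 0.3505, 0.2]
tool_rot: [-0.001, -0.381, 0.925, -0.002]
contact_force: [-1.1, 0.2, -0.2]
gripper_width: 0.003
grasp_force: 0.0
```

```bash
python3 -c "
from h import *
p=face(-.026);plan(*p,.048,135.2)"
```

```text
pos [0.4522 0.3505 0.2   ] turn [-0.13 -0.18 -0.44] shift after turn mm [-26.9   4.9 152. ] before [-27.3   5.5 151.9] F [-1.1  0.2 -0.2] t 1.85
```

>>> drive_tool([
  {"claw": 0, "dx": 0, "dy": 0.003, "dz": 0.05, "wx": 0, "wy": 0, "wz": 0},
  {"claw": 0, "dx": 0, "dy": 0.002, "dz": 0.05, "wx": 0, "wy": 0, "wz": 0},
  {"claw": 0, "dx": 0, "dy": 0, "dz": 0.05, "wx": 0, "wy": 0, "wz": -0.4},
  {"claw": 0, "dx": -0.012, "dy": 0, "dz": 0.002, "wx": 0, "wy": 0, "wz": 0},
  {"claw": 0, "dx": -0.012, "dy": 0, "dz": 0, "wx": 0, "wy": 0, "wz": 0},
  {"claw": 0, "dx": 0, "dy": 0, "dz": 0, "wx": 0, "wy": 0, "wz": 0},
])

```text
t: 2.6
eef_pos: [0.4654, 0.3789, 0.0518]
tool_rot: [0.003, -0.387, 0.922, 0.001]
contact_force: [-0.6, 0.5, -0.1]
gripper_width: -0.005
grasp_force: 0.0
```

```bash
python3 -c "
from h import *
p=face(-.011);plan(*p,.048,135.2)"
```

```text
pos [0.4654 0.3789 0.0518] turn [0.01 0.32 0.39] shift after turn mm [-12.5  -5.8   3.8] before [-12.4  -5.9   3.9] F [-0.6  0.5 -0.1] t 2.6
```

>>> drive_tool([
  {"claw": 0, "dx": -0.005, "dy": -0.003, "dz": 0.002, "wx": 0, "wy": 0, "wz": 0.4},
  {"claw": 0, "dx": -0.005, "dy": -0.003, "dz": 0, "wx": 0, "wy": 0, "wz": 0},
  {"claw": 0, "dx": -0.003, "dy": 0, "dz": 0, "wx": 0, "wy": 0, "wz": 0},
  {"claw": 0, "dx": -0.003, "dy": 0, "dz": 0, "wx": 0, "wy": 0, "wz": 0},
  {"claw": 0, "dx": 0, "dy": 0, "dz": 0, "wx": 0, "wy": 0, "wz": 0},
])

```text
t: 3.22
eef_pos: [0.4781, 0.3822, 0.0469]
tool_rot: [-0.001, -0.384, 0.923, -0.001]
contact_force: [-2.7, -5.2, 2.4]
gripper_width: 0.003
grasp_force: 2.5
```

```bash
python3 -c "
from h import *
p=face(-.011);plan(*p,.048,135.2)"
```

```text
pos [0.4781 0.3822 0.0469] turn [-0.02 -0.16 -0.03] shift after turn mm [-1.2  0.9 -1.1] before [-1.2  0.9 -1.1] F [-2.7 -5.2  2.4] t 3.23
```

>>> drive_tool([
  {"claw": 0, "dx": -0.003, "dy": 0, "dz": 0, "wx": 0, "wy": 0, "wz": 0},
  {"claw": 0, "dx": -0.003, "dy": 0, "dz": 0, "wx": 0, "wy": 0, "wz": 0},
  {"claw": 0, "dx": 0, "dy": 0, "dz": 0, "wx": 0, "wy": 0, "wz": 0},
])

```text
t: 3.6
eef_pos: [0.4824, 0.3866, 0.0468]
tool_rot: [-0.001, -0.384, 0.923, -0.001]
contact_force: [-2.2, -4.9, 1.9]
gripper_width: 0.003
grasp_force: 2.5
```

```bash
python3 -c "
from h import *
p=face(-.011);plan(*p,.048,135.2)"
```

```text
pos [0.4824 0.3866 0.0468] turn [-0.02 -0.14 -0.03] shift after turn mm [ 5.   0.9 -1.2] before [ 5.   0.9 -1.1] F [-2.2 -4.9  1.9] t 3.6
```

>>> drive_tool([
  {"claw": 0, "dx": -0.002, "dy": 0, "dz": 0, "wx": 0, "wy": 0, "wz": 0},
  {"claw": 0, "dx": -0.001, "dy": 0, "dz": 0, "wx": 0, "wy": 0, "wz": 0},
  {"claw": 0, "dx": 0, "dy": 0, "dz": 0, "wx": 0, "wy": 0, "wz": 0},
])

```text
t: 3.98
eef_pos: [0.4838, 0.3881, 0.0468]
tool_rot: [-0.002, -0.384, 0.923, -0.001]
contact_force: [-4.1, -6.7, 3.6]
gripper_width: 0.001
grasp_force: 4.0
```

```bash
python3 -c "
from h import *
p=face(-.011);plan(*p,.048,135.2)"
```

```text
pos [0.4838 0.3881 0.0468] turn [-0.02 -0.24 -0.03] shift after turn mm [ 7.   0.8 -1.2] before [ 7.   0.8 -1.2] F [-4.1 -6.7  3.6] t 3.98
```

>>> drive_tool([
  {"claw": 0, "dx": 0.05, "dy": 0, "dz": 0, "wx": 0, "wy": 0, "wz": 0},
  {"claw": 0, "dx": 0.05, "dy": 0, "dz": 0, "wx": 0, "wy": 0, "wz": 0},
  {"claw": 0, "dx": 0, "dy": 0, "dz": -0.04, "wx": 0, "wy": 0, "wz": 0},
  {"claw": 0, "dx": 0, "dy": 0, "dz": -0.04, "wx": 0, "wy": 0, "wz": 0},
  {"claw": 0, "dx": 0, "dy": 0, "dz": 0, "wx": 0, "wy": 0, "wz": 0},
])

```text
t: 4.6
eef_pos: [0.4168, 0.3214, 0.1308]
tool_rot: [0.004, -0.384, 0.923, 0.002]
contact_force: [0.9, -0.1, 0.7]
gripper_width: -0.005
grasp_force: 0.0
```

```bash
python3 - <<'E'
from h import *
p=face(-.010);plan(*p,.048,135.2)
p,d=read_camera("side");cv2.imwrite("pics/side1.png",p[:,:,::-1]);np.save("side1.npy",d)
W=cloud("side",d)
# highest strip along n at various l
Q=W[(d>0)&(abs(W[...,2]-.061)<.008)&(np.abs((W[...,:2]-F0)@L)<.11)];s=(Q[:,:2]-F0)@N
print(np.histogram(s,bins=np.arange(-.1,.06,.005)))
E
```

```text
pos [0.4168 0.3214 0.1308] turn [-0.01  0.52 -0.  ] shift after turn mm [-88.5   0.3  82.8] before [-87.8   0.3  83.5] F [ 0.9 -0.1  0.7] t 4.6
(array([  0,   0,   0,   0,   0,   0,   0,   1, 186, 240,  82,   8,   0,
         0,   0,   0,   0,   0,   0,   0,   0,   0,   1,  56, 209,  67,
        75,  64,  74,  67,  69]), array([-1.00000000e-01, -9.50000000e-02, -9.00000000e-02, -8.50000000e-02,
       -8.00000000e-02, -7.50000000e-02, -7.00000000e-02, -6.50000000e-02,
       -6.00000000e-02, -5.50000000e-02, -5.00000000e-02, -4.50000000e-02,
       -4.00000000e-02, -3.50000000e-02, -3.00000000e-02, -2.50000000e-02,
       -2.00000000e-02, -1.50000000e-02, -1.00000000e-02, -5.00000000e-03,
        8.32667268e-17,  5.00000000e-03,  1.00000000e-02,  1.50000000e-02,
        2.00000000e-02,  2.50000000e-02,  3.00000000e-02,  3.50000000e-02,
        4.00000000e-02,  4.50000000e-02,  5.00000000e-02,  5.50000000e-02]))
```

View pics/side1.png

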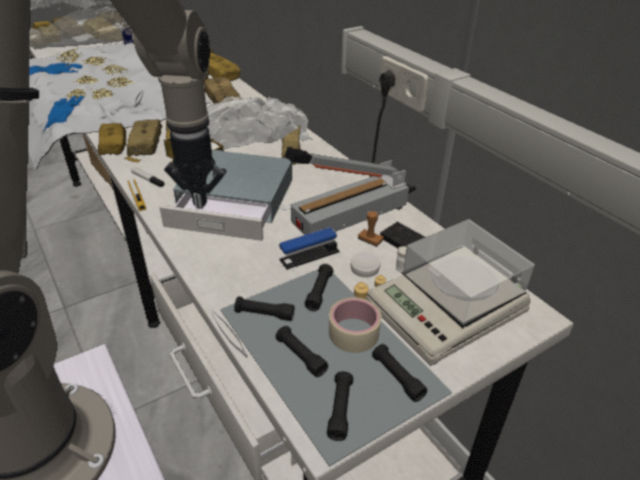

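The drawer has sprung out about 60 mm: its panel is at (215,222) in the side view and the interior in sight is empty. I'll hook in behind the panel and pull.

>>> drive_tool([
  {"claw": 0, "dx": -0.042, "dy": 0, "dz": 0, "wx": 0, "wy": 0.4, "wz": 0},
  {"claw": 0, "dx": -0.042, "dy": 0, "dz": 0, "wx": 0, "wy": 0, "wz": 0},
  {"claw": 0, "dx": 0, "dy": 0, "dz": 0.042, "wx": 0, "wy": 0, "wz": 0},
  {"claw": 0, "dx": 0, "dy": 0, "dz": 0.042, "wx": 0, "wy": 0, "wz": 0},
  {"claw": 0, "dx": 0, "dy": 0, "dz": 0, "wx": 0, "wy": 0, "wz": 0},
])

```text
t: 5.28
eef_pos: [0.4709, 0.3762, 0.0389]
tool_rot: [-0.007, -0.384, 0.923, -0.003]
contact_force: [0.5, -0.4, -0.3]
gripper_width: 0.002
grasp_force: 0.0
```

```bash
python3 -c "
from h import *
p=face(-.158+.010+.011);plan(*p,.048,135.2)"
```

```text
pos [0.4709 0.3762 0.0389] turn [ 0.04 -0.85  0.02] shift after turn mm [ 1.155e+02  1.000e-01 -9.100e+00] before [ 1.156e+02  1.000e-01 -7.400e+00] F [ 0.5 -0.4 -0.3] t 5.28
```

>>> drive_tool([
  {"claw": 0, "dx": 0.015, "dy": 0, "dz": -0.005, "wx": 0, "wy": -0.8, "wz": 0},
  {"claw": 0, "dx": 0.02, "dy": 0, "dz": 0, "wx": 0, "wy": 0, "wz": 0},
  {"claw": 0, "dx": 0.02, "dy": 0, "dz": 0, "wx": 0, "wy": 0, "wz": 0},
  {"claw": 0, "dx": 0.02, "dy": 0, "dz": 0, "wx": 0, "wy": 0, "wz": 0},
  {"claw": 0, "dx": 0.015, "dy": 0, "dz": 0, "wx": 0, "wy": 0, "wz": 0},
  {"claw": 0, "dx": 0.01, "dy": 0, "dz": 0, "wx": 0, "wy": 0, "wz": 0},
  {"claw": 0, "dx": 0.008, "dy": 0, "dz": 0, "wx": 0, "wy": 0, "wz": 0},
  {"claw": 0, "dx": 0.005, "dy": 0, "dz": 0, "wx": 0, "wy": 0, "wz": 0},
  {"claw": 0, "dx": 0, "dy": 0, "dz": 0, "wx": 0, "wy": 0, "wz": 0},
  {"claw": 0, "dx": 0, "dy": 0, "dz": 0, "wx": 0, "wy": 0, "wz": 0},
])

```text
t: 6.52
eef_pos: [0.3937, 0.2979, 0.0472]
tool_rot: [0.003, -0.384, 0.923, 0.001]
contact_force: [0.6, 0.1, -0.5]
gripper_width: 0.003
grasp_force: 0.0
```

```bash
python3 -c "
from h import *
p=face(-.158+.010+.011);plan(*p,.048,135.2)"
```

```text
pos [0.3937 0.2979 0.0472] turn [ 0.    0.38 -0.01] shift after turn mm [ 5.6  0.5 -0.8] before [ 5.6  0.5 -0.8] F [ 0.6  0.1 -0.5] t 6.53
```

>>> drive_tool([
  {"claw": 0, "dx": 0.004, "dy": 0, "dz": 0, "wx": 0, "wy": 0, "wz": 0},
  {"claw": 0, "dx": 0.004, "dy": 0, "dz": 0, "wx": 0, "wy": 0, "wz": 0},
  {"claw": 0, "dx": 0, "dy": 0, "dz": 0, "wx": 0, "wy": 0, "wz": 0},
])

```text
t: 6.9
eef_pos: [0.3887, 0.2929, 0.0476]
tool_rot: [0.004, -0.384, 0.923, 0.002]
contact_force: [2.3, 2.8, -2.2]
gripper_width: -0.001
grasp_force: 1.9
```

```bash
python3 -c "
from h import *
p=face(-.158+.010+.011);plan(*p,.048,135.2)"
```

```text
pos [0.3887 0.2929 0.0476] turn [ 0.01  0.53 -0.01] shift after turn mm [-1.5  0.4 -0.4] before [-1.5  0.4 -0.3] F [ 2.3  2.8 -2.2] t 6.9
```

>>> drive_tool([
  {"claw": 0, "dx": -0.01, "dy": 0, "dz": 0, "wx": 0, "wy": 0.4, "wz": 0},
  {"claw": 0.06, "dx": 0, "dy": 0, "dz": -0.05, "wx": 0, "wy": 0, "wz": 0},
  {"claw": 0.06, "dx": 0, "dy": 0, "dz": -0.05, "wx": 0, "wy": 0, "wz": 0},
  {"claw": 0.06, "dx": 0, "dy": 0, "dz": -0.05, "wx": 0, "wy": 0, "wz": 0},
  {"claw": 0.06, "dx": 0, "dy": -0.05, "dz": 0, "wx": 0, "wy": 0, "wz": 0},
  {"claw": 0.06, "dx": 0, "dy": -0.05, "dz": 0, "wx": 0, "wy": 0, "wz": 0},
  {"claw": 0.06, "dx": 0, "dy": -0.05, "dz": 0, "wx": 0, "wy": 0, "wz": 0},
  {"claw": 0.06, "dx": 0, "dy": -0.05, "dz": 0, "wx": 0, "wy": 0, "wz": 0},
  {"claw": 0.06, "dx": 0, "dy": 0, "dz": 0, "wx": 0, "wy": 0, "wz": 0},
])

```text
t: 8.02
eef_pos: [0.5394, 0.154, 0.1972]
tool_rot: [-0.001, -0.381, 0.925, -0.001]
contact_force: [-0.9, 1.1, 0.2]
gripper_width: 0.703
grasp_force: 0.0
```

```bash
python3 - <<'E'
from h import *
plan(.547,.0585,.12,132.3)
for n in("top","side"):
    p,d=read_camera(n);cv2.imwrite(f"pics/{n}2.png",p[:,:,::-1]);np.save(f"{n}2.npy",d)
    W=cloud(n,d)
    s=(W[...,:2]-F0)@N;l=(W[...,:2]-F0)@L
    Q=(d>0)&(abs(W[...,2]-.061)<.01)&(np.abs(l)<.13)&(s<-.1)&(s>-.25)
    r,b=rect(W[Q]);print(n,r,"n",np.percentile(s[Q],[2,50,98]),"l",np.percentile(l[Q],[1,50,99]))
    fl=(d>0)&(W[...,2]<.02)&(abs(l)<.08)&(s<-.02)&(s>-.17);print("floor z",np.median(W[fl][:,2]))
    Q=(d>0)&(abs(W[...,2]-.035)<.006)&(np.abs(l)<.13)&(s<0)&(s>-.14);print(" side walls l",np.histogram(l[Q],bins=np.arange(-.13,.131,.01))[0])
E
```

```text
pos [0.5394 0.154  0.1972] turn [-0.08 -0.1   2.46] shift after turn mm [ 58.7 -75.7  77.2] before [ 61.7 -73.   77.4] F [-0.9  1.1  0.2] t 8.03
top ((376.60479736328125, 281.47454833984375), (10.139816284179688, 236.08953857421875), 45.442020416259766) n [-0.16002309 -0.1552907  -0.15041665] l [-0.11588189  0.00048433  0.11493321]
floor z 0.005931613943436863
 side walls l [ 0  0 75  0  0  0  0  0  0  0  0  0  0 12 22 21 14  0  0  0  0  0  0 92
  0  0]
side ((378.9375915527344, 281.66510009765625), (14.770841598510742, 236.74658203125), 45.1599235534668) n [-0.15963794 -0.15580851 -0.14778422] l [-0.11806333 -0.00464356  0.11476244]
floor z -0.0006454406542524272
 side walls l [  0   5  95   0   0   0   0   0   0   0   0   0   0  19  19  21  10   0
   0   0   0   0   4 102   0   0]
```

View pics/top2.png

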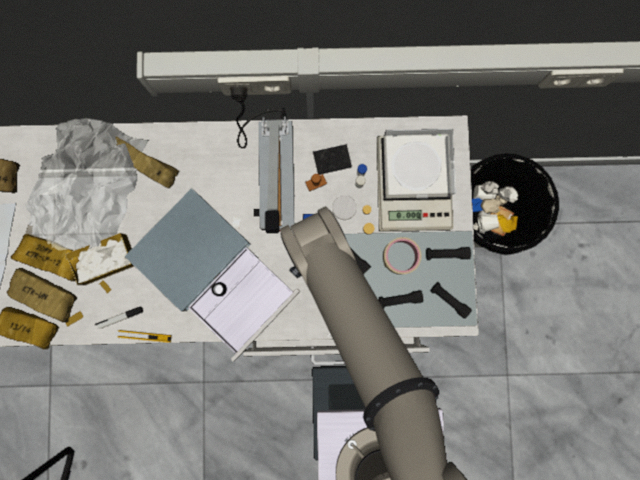

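Drawer is fully open and holds only the loupe at (218,289), in the back strip; so three torches are needed. Going on to the first torch.

>>> drive_tool([
  {"claw": 0.06, "dx": 0.031, "dy": -0.036, "dz": 0, "wx": 0, "wy": 0, "wz": 0},
  {"claw": 0.06, "dx": 0.031, "dy": -0.037, "dz": 0, "wx": 0, "wy": 0, "wz": 0},
  {"claw": 0.06, "dx": 0, "dy": 0, "dz": 0.04, "wx": 0, "wy": 0, "wz": 2.4},
  {"claw": 0.06, "dx": 0, "dy": 0, "dz": 0.04, "wx": 0, "wy": 0, "wz": 0},
  {"claw": 0.06, "dx": 0, "dy": 0, "dz": 0, "wx": 0, "wy": 0, "wz": 0},
])

```text
t: 8.75
eef_pos: [0.5421, 0.0642, 0.1151]
tool_rot: [-0.003, -0.366, 0.931, 0.001]
contact_force: [-0.3, 0.3, 0.7]
gripper_width: 0.701
grasp_force: 0.0
```

```bash
python3 -c "
from h import *
plan(.547,.0585,.034,132.3)"
```

```text
pos [0.5421 0.0642 0.1151] turn [ 0.25 -0.32  0.64] shift after turn mm [ 0.2 -7.5 81.1] before [-0.2 -7.9 81. ] F [-0.3  0.3  0.7] t 8.75
```

>>> drive_tool([
  {"claw": 0.06, "dx": 0, "dy": -0.0075, "dz": 0, "wx": 0, "wy": 0, "wz": 0.6},
  {"claw": 0.06, "dx": 0, "dy": 0, "dz": 0.04, "wx": 0, "wy": 0, "wz": 0},
  {"claw": 0.06, "dx": 0, "dy": 0, "dz": 0.04, "wx": 0, "wy": 0, "wz": 0},
  {"claw": 0.06, "dx": 0, "dy": 0, "dz": 0, "wx": 0, "wy": 0, "wz": 0},
])

```text
t: 9.25
eef_pos: [0.5495, 0.0573, 0.0369]
tool_rot: [-0.001, -0.36, 0.933, 0.0]
contact_force: [0.4, 0.1, 0.1]
gripper_width: 0.703
grasp_force: 0.0
```

```bash
python3 -c "
from h import *
plan(.547,.0585,.034,132.3)"
```

```text
pos [0.5495 0.0573 0.0369] turn [ 0.08 -0.14 -0.11] shift after turn mm [1.1 2.6 2.9] before [1.1 2.6 2.9] F [0.4 0.1 0.1] t 9.25
```

>>> drive_tool([
  {"claw": 0.06, "dx": 0.001, "dy": 0.002, "dz": 0.003, "wx": 0, "wy": 0, "wz": 0},
  {"claw": 0, "dx": 0, "dy": 0, "dz": 0, "wx": 0, "wy": 0, "wz": 0},
  {"claw": 0, "dx": 0, "dy": 0, "dz": 0, "wx": 0, "wy": 0, "wz": 0},
  {"claw": 0, "dx": 0, "dy": 0, "dz": 0, "wx": 0, "wy": 0, "wz": 0},
  {"claw": 0, "dx": 0, "dy": 0, "dz": 0, "wx": 0, "wy": 0, "wz": 0},
  {"claw": 0, "dx": 0, "dy": 0, "dz": 0, "wx": 0, "wy": 0, "wz": 0},
], newtons=40)

```text
t: 10.0
eef_pos: [0.5492, 0.0586, 0.0361]
tool_rot: [0.001, -0.36, 0.933, -0.0]
contact_force: [-1.4, 0.2, 8.2]
gripper_width: 0.369
grasp_force: 41.2
```

```bash
python3 -c "
from h import *
o=get_obs();print(o['gripper_width'],o['grasp_force'])
plan(.547,.0585,.034,132.3)"
```

```text
0.3685196622004528 41.18408381938934
pos [0.5492 0.0586 0.0361] turn [-0.06  0.12 -0.11] shift after turn mm [1.7 1.4 2.1] before [1.7 1.4 2.1] F [-1.4  0.2  8.2] t 10.0
```

>>> drive_tool([
  {"claw": 0, "dx": 0, "dy": 0, "dz": -0.04, "wx": 0, "wy": 0, "wz": 0},
  {"claw": 0, "dx": 0, "dy": 0, "dz": -0.06, "wx": 0, "wy": 0, "wz": -1.5},
  {"claw": 0, "dx": 0, "dy": 0, "dz": -0.06, "wx": 0, "wy": 0, "wz": -1.5},
  {"claw": 0, "dx": 0, "dy": 0, "dz": 0, "wx": 0, "wy": 0, "wz": 0},
])

```text
t: 10.5
eef_pos: [0.5514, 0.0587, 0.2001]
tool_rot: [0.005, -0.384, 0.923, -0.001]
contact_force: [-0.8, 0.9, -1.7]
gripper_width: 0.367
grasp_force: 40.2
```

```bash
python3 -c "
from h import *
o=get_obs();print(o['gripper_width'],o['grasp_force'])
for l in(.06,0,-.06): print(face(-.0905,l))
plan(*face(-.089,.060),.2,135.3)"
```

```text
0.3671883032870334 40.20638287067413
[0.37965636 0.3695619 ]
[0.4222306  0.32728385]
[0.46480485 0.2850058 ]
pos [0.5514 0.0587 0.2001] turn [-0.36  0.52 -0.13] shift after turn mm [-1.017e+02  3.408e+02  1.000e-01] before [-100.9  341.    -1.1] F [-0.8  0.9 -1.7] t 10.5
```

>>> drive_tool([
  {"claw": 0, "dx": -0.01, "dy": 0.05, "dz": 0, "wx": 0, "wy": 0, "wz": 0},
  {"claw": 0, "dx": -0.016, "dy": 0.05, "dz": 0, "wx": 0, "wy": 0, "wz": 0},
  {"claw": 0, "dx": -0.016, "dy": 0.05, "dz": 0, "wx": 0, "wy": 0, "wz": 0},
  {"claw": 0, "dx": -0.015, "dy": 0.05, "dz": 0, "wx": 0, "wy": 0, "wz": 0},
  {"claw": 0, "dx": -0.015, "dy": 0.05, "dz": 0, "wx": 0, "wy": 0, "wz": 0},
  {"claw": 0, "dx": -0.015, "dy": 0.05, "dz": 0.02, "wx": 0, "wy": 0, "wz": 0},
  {"claw": 0, "dx": -0.015, "dy": 0.04, "dz": 0.03, "wx": 0, "wy": 0, "wz": 0},
  {"claw": 0, "dx": 0, "dy": 0, "dz": 0.03, "wx": 0, "wy": 0, "wz": 0},
  {"claw": 0, "dx": 0, "dy": 0, "dz": 0, "wx": 0, "wy": 0, "wz": 0},
])

```text
t: 11.62
eef_pos: [0.377, 0.3685, 0.1119]
tool_rot: [-0.003, -0.385, 0.923, -0.001]
contact_force: [0.1, -0.3, -0.1]
gripper_width: 0.372
grasp_force: 40.1
```

```bash
python3 -c "
from h import *
plan(*face(-.089,.060),.04,135.3)
for n in('top','side'):
  p,d=read_camera(n);W=cloud(n,d);s=(W[...,:2]-F0)@N;l=(W[...,:2]-F0)@L
  Q=(d>0)&(p.max(2)<60)&(W[...,2]>.055)&(W[...,2]<.12)&(abs(l)<.09)&(s<0)&(s>-.17)
  cv2.imwrite(f'pics/{n}3.png',p[:,:,::-1])
  print(n,Q.sum(),rect(W[Q])[0] if Q.sum()>3 else '',np.percentile(s[Q],[1,5,50,95,99]),np.percentile(l[Q],[1,50,99]))
"
```

```text
pos [0.377  0.3685 0.1119] turn [-0.02 -0.36 -0.06] shift after turn mm [-4.1 -1.2 71.9] before [-4.6 -1.2 71.9] F [ 0.1 -0.3 -0.1] t 11.62
top 103 ((381.319091796875, 359.6642761230469), (107.31614685058594, 15.902015686035156), 44.84282302856445) [-0.14977071 -0.14807684 -0.13302578 -0.04468609 -0.04373242] [0.04417414 0.04958381 0.0597769 ]
side 435 ((381.23114013671875, 361.73773193359375), (106.70610046386719, 48.93397521972656), 50.931358337402344) [-0.14695586 -0.14498076 -0.12421212 -0.08369655 -0.06434534] [0.02943125 0.05437073 0.07673759]
```

>>> drive_tool([
  {"claw": 0, "dx": -0.005, "dy": -0.001, "dz": 0, "wx": 0, "wy": -0.3, "wz": 0},
  {"claw": 0, "dx": 0, "dy": 0, "dz": 0.025, "wx": 0, "wy": 0, "wz": 0},
  {"claw": 0, "dx": 0, "dy": 0, "dz": 0, "wx": 0, "wy": 0, "wz": 0},
])

```text
t: 12.1
eef_pos: [0.3834, 0.3723, 0.0892]
tool_rot: [0.002, -0.384, 0.923, 0.001]
contact_force: [0.6, -0.2, 0.8]
gripper_width: 0.369
grasp_force: 40.2
```

```bash
python3 -c "
from h import *
plan(*face(-.0878,.060),.039,135.3)"
```

```text
pos [0.3834 0.3723 0.0892] turn [-0.02  0.23 -0.17] shift after turn mm [ 1.9  0.7 50.2] before [ 2.1  0.7 50.2] F [ 0.6 -0.2  0.8] t 12.1
```

>>> drive_tool([
  {"claw": 0, "dx": 0.0015, "dy": 0, "dz": 0.025, "wx": 0, "wy": 0, "wz": 0},
  {"claw": 0, "dx": 0, "dy": 0, "dz": 0.015, "wx": 0, "wy": 0, "wz": 0},
  {"claw": 0, "dx": 0, "dy": 0, "dz": 0.008, "wx": 0, "wy": 0, "wz": 0},
  {"claw": 0, "dx": 0, "dy": 0, "dz": 0, "wx": 0, "wy": 0, "wz": 0},
])

```text
t: 12.6
eef_pos: [0.3823, 0.3723, 0.0414]
tool_rot: [0.002, -0.384, 0.923, 0.001]
contact_force: [0.4, 0.1, 0.0]
gripper_width: 0.367
grasp_force: 40.2
```

```bash
python3 -c "
from h import *
plan(*face(-.0878,.060),.037,135.3)"
```

```text
pos [0.3823 0.3723 0.0414] turn [-0.    0.28 -0.12] shift after turn mm [ 1.1 -0.   4.4] before [ 1.1 -0.   4.4] F [0.4 0.1 0. ] t 12.6
```

>>> drive_tool([
  {"claw": 0, "dx": 0, "dy": 0, "dz": 0.004, "wx": 0, "wy": 0, "wz": 0},
  {"claw": 0, "dx": 0, "dy": 0, "dz": 0, "wx": 0, "wy": 0, "wz": 0},
])

```text
t: 12.85
eef_pos: [0.3824, 0.3723, 0.0376]
tool_rot: [0.003, -0.384, 0.923, 0.001]
contact_force: [0.8, 0.7, -1.6]
gripper_width: 0.367
grasp_force: 40.2
```

>>> drive_tool([
  {"claw": 0.042, "dx": 0, "dy": 0, "dz": 0, "wx": 0, "wy": 0, "wz": 0},
  {"claw": 0.042, "dx": 0, "dy": 0, "dz": 0, "wx": 0, "wy": 0, "wz": 0},
  {"claw": 0.042, "dx": 0, "dy": 0, "dz": 0, "wx": 0, "wy": 0, "wz": 0},
  {"claw": 0.042, "dx": 0, "dy": 0, "dz": -0.03, "wx": 0, "wy": 0, "wz": 0},
  {"claw": 0.042, "dx": 0, "dy": 0, "dz": -0.06, "wx": 0, "wy": 0, "wz": 0},
  {"claw": 0.05, "dx": 0, "dy": 0, "dz": -0.06, "wx": 0, "wy": 0, "wz": 0},
  {"claw": 0.06, "dx": 0, "dy": -0.05, "dz": 0, "wx": 0, "wy": 0, "wz": 10},
  {"claw": 0.06, "dx": 0, "dy": 0, "dz": 0, "wx": 0, "wy": 0, "wz": 10},
  {"claw": 0.06, "dx": 0, "dy": 0, "dz": 0, "wx": 0, "wy": 0, "wz": 10},
  {"claw": 0.06, "dx": 0, "dy": 0, "dz": 0, "wx": 0, "wy": 0, "wz": 10},
  {"claw": 0.06, "dx": 0, "dy": 0, "dz": 0, "wx": 0, "wy": 0, "wz": 10},
  {"claw": 0.06, "dx": 0, "dy": 0, "dz": 0, "wx": 0, "wy": 0, "wz": 10},
  {"claw": 0.06, "dx": 0, "dy": 0, "dz": 0, "wx": 0, "wy": 0, "wz": 10},
  {"claw": 0.06, "dx": 0, "dy": 0, "dz": 0, "wx": 0, "wy": 0, "wz": 10},
  {"claw": 0.06, "dx": 0, "dy": 0, "dz": 0, "wx": 0, "wy": 0, "wz": 10},
  {"claw": 0.06, "dx": 0, "dy": 0, "dz": 0, "wx": 0, "wy": 0, "wz": 0},
])

```text
t: 14.85
eef_pos: [0.417, 0.3365, 0.1874]
tool_rot: [0.001, 0.38, 0.925, 0.002]
contact_force: [1.1, 0.1, 0.4]
gripper_width: 0.703
grasp_force: 0.0
```

```bash
python3 -c "
from h import *
plan(.427,.062,.2,45.2)"
```

```text
pos [0.417  0.3365 0.1874] turn [0.29 0.01 0.09] shift after turn mm [-200.5 -187.8  -12.6] before [-200.2 -188.   -13.5] F [1.1 0.1 0.4] t 14.85
```

>>> drive_tool([
  {"claw": 0.06, "dx": -0.04, "dy": -0.0375, "dz": 0, "wx": 0, "wy": 0, "wz": 0},
  {"claw": 0.06, "dx": -0.04, "dy": -0.0375, "dz": 0, "wx": 0, "wy": 0, "wz": 0},
  {"claw": 0.06, "dx": -0.04, "dy": -0.0375, "dz": 0, "wx": 0, "wy": 0, "wz": 0},
  {"claw": 0.06, "dx": -0.04, "dy": -0.0375, "dz": 0.01, "wx": 0, "wy": 0, "wz": 0},
  {"claw": 0.06, "dx": -0.04, "dy": -0.0375, "dz": 0.03, "wx": 0, "wy": 0, "wz": 0},
  {"claw": 0.06, "dx": 0, "dy": 0, "dz": 0.03, "wx": 0, "wy": 0, "wz": 0},
  {"claw": 0.06, "dx": 0, "dy": 0, "dz": 0, "wx": 0, "wy": 0, "wz": 0},
])

```text
t: 15.72
eef_pos: [0.4258, 0.0619, 0.1152]
tool_rot: [-0.001, 0.38, 0.925, 0.001]
contact_force: [-0.4, 0.0, 0.1]
gripper_width: 0.706
grasp_force: 0.0
```

```bash
python3 -c "
from h import *
plan(.427,.062,.037,45.2)
p,d=read_camera('top');W=cloud('top',d);cv2.imwrite('pics/top4.png',p[:,:,::-1])
for m,s,r,b,z in torches('top',p,d,W):
  if r[0][0]<560 and r[0][1]<450: print(np.round(r[0],1),np.round(r[1]),round(r[2],1),z,((W[m][:,:2]-F0)@np.c_[N,L]).min(0),((W[m][:,:2]-F0)@np.c_[N,L]).max(0))
"
```

```text
pos [0.4258 0.0619 0.1152] turn [ 0.1  -0.1   0.09] shift after turn mm [-0.8  0.9 78.2] before [-0.9  0.7 78.2] F [-0.4  0.   0.1] t 15.72
[ 546.9 -186.3] [ 29. 110.] 0.3 0.04090722784931399 [-0.41513582 -0.4986057 ] [-0.32159244 -0.40316342]
[468.3 399.4] [33. 32.] 24.9 0.03841406818703286 [-0.02301202  0.00300072] [0.01363357 0.03356593]
[ 427.7 -187.9] [109.  30.] 49.7 0.03959372628961963 [-0.50696821 -0.38502933] [-0.39762319 -0.34851993]
[437.3 -80.6] [28. 71.] 1.9 0.04100009203876401 [-0.40093257 -0.33086904] [-0.34301483 -0.26773489]
[383.5 368.6] [105.  29.] 45.9 0.03973668121807927 [-0.14062618  0.04155734] [-0.03614792  0.07047974]
```

>>> drive_tool([
  {"claw": 0.06, "dx": -0.001, "dy": 0.001, "dz": 0.039, "wx": 0, "wy": 0, "wz": 0},
  {"claw": 0.06, "dx": 0, "dy": 0, "dz": 0.038, "wx": 0, "wy": 0, "wz": 0},
  {"claw": 0.06, "dx": 0, "dy": 0, "dz": 0, "wx": 0, "wy": 0, "wz": 0},
  {"claw": 0, "dx": 0, "dy": 0, "dz": 0, "wx": 0, "wy": 0, "wz": 0},
  {"claw": 0, "dx": 0, "dy": 0, "dz": 0, "wx": 0, "wy": 0, "wz": 0},
  {"claw": 0, "dx": 0, "dy": 0, "dz": 0, "wx": 0, "wy": 0, "wz": 0},
  {"claw": 0, "dx": 0, "dy": 0, "dz": 0, "wx": 0, "wy": 0, "wz": 0},
])

```text
t: 16.65
eef_pos: [0.43, 0.0636, 0.0413]
tool_rot: [0.002, 0.381, 0.925, 0.004]
contact_force: [-1.0, 0.5, 5.6]
gripper_width: 0.362
grasp_force: 39.9
```

```bash
python3 -c "
from h import *
plan(.427,.062,.2,45.2)"
```

```text
pos [0.43   0.0636 0.0413] turn [0.47 0.07 0.02] shift after turn mm [   1.    -3.3 -158.7] before [   0.8   -2.  -158.7] F [-1.   0.5  5.6] t 16.65
```

>>> drive_tool([
  {"claw": 0, "dx": 0, "dy": 0, "dz": -0.05, "wx": 0, "wy": 0, "wz": 0},
  {"claw": 0, "dx": 0, "dy": 0, "dz": -0.055, "wx": 0, "wy": 0, "wz": 0},
  {"claw": 0, "dx": 0, "dy": 0, "dz": -0.055, "wx": 0, "wy": 0, "wz": -10},
  {"claw": 0, "dx": 0, "dy": 0, "dz": 0, "wx": 0, "wy": 0, "wz": -10},
  {"claw": 0, "dx": 0, "dy": 0, "dz": 0, "wx": 0, "wy": 0, "wz": -10},
  {"claw": 0, "dx": 0, "dy": 0, "dz": 0, "wx": 0, "wy": 0, "wz": -10},
  {"claw": 0, "dx": 0, "dy": 0, "dz": 0, "wx": 0, "wy": 0, "wz": -10},
  {"claw": 0, "dx": 0, "dy": 0, "dz": 0, "wx": 0, "wy": 0, "wz": -10},
  {"claw": 0, "dx": 0, "dy": 0, "dz": 0, "wx": 0, "wy": 0, "wz": -10},
  {"claw": 0, "dx": 0, "dy": 0, "dz": 0, "wx": 0, "wy": 0, "wz": -10},
  {"claw": 0, "dx": 0, "dy": 0, "dz": 0, "wx": 0, "wy": 0, "wz": -10},
  {"claw": 0, "dx": 0, "dy": 0, "dz": 0, "wx": 0, "wy": 0, "wz": 0},
])

```text
t: 18.15
eef_pos: [0.4284, 0.0624, 0.2006]
tool_rot: [0.003, -0.383, 0.924, 0.001]
contact_force: [0.5, -0.1, -1.0]
gripper_width: 0.367
grasp_force: 40.6
```

```bash
python3 -c "
from h import *
plan(*face(-.089,.0),.1,135.3)"
```

```text
pos [0.4284 0.0624 0.2006] turn [-0.05  0.39 -0.21] shift after turn mm [-185.5  190.7  100.6] before [-184.1  191.5  101.7] F [ 0.5 -0.1 -1. ] t 18.15
```

>>> drive_tool([
  {"claw": 0, "dx": -0.037, "dy": 0.038, "dz": 0, "wx": 0, "wy": 0, "wz": 0},
  {"claw": 0, "dx": -0.037, "dy": 0.038, "dz": 0, "wx": 0, "wy": 0, "wz": 0},
  {"claw": 0, "dx": -0.037, "dy": 0.038, "dz": 0, "wx": 0, "wy": 0, "wz": 0},
  {"claw": 0, "dx": -0.037, "dy": 0.038, "dz": 0, "wx": 0, "wy": 0, "wz": 0},
  {"claw": 0, "dx": -0.037, "dy": 0.038, "dz": 0.02, "wx": 0, "wy": 0, "wz": 0},
  {"claw": 0, "dx": 0, "dy": 0, "dz": 0.04, "wx": 0, "wy": 0, "wz": 0},
  {"claw": 0, "dx": 0, "dy": 0, "dz": 0.03, "wx": 0, "wy": 0, "wz": 0},
  {"claw": 0, "dx": 0, "dy": 0, "dz": 0, "wx": 0, "wy": 0, "wz": 0},
])

```text
t: 19.15
eef_pos: [0.423, 0.3269, 0.1091]
tool_rot: [0.0, -0.383, 0.924, 0.0]
contact_force: [-0.4, -0.6, -1.1]
gripper_width: 0.364
grasp_force: 40.6
```

```bash
python3 -c "
from h import *
plan(*face(-.089,.0),.041,135.3)
for n in('top',):
  p,d=read_camera(n);W=cloud(n,d);s=(W[...,:2]-F0)@N;l=(W[...,:2]-F0)@L
  Q=(d>0)&(p.max(2)<60)&(W[...,2]>.055)&(W[...,2]<.12)&(abs(l)<.03)&(s<0)&(s>-.17)
  print(n,Q.sum(),np.percentile(s[Q],[1,5,50,95,99]),np.percentile(l[Q],[1,50,99]))
"
```

```text
pos [0.423  0.3269 0.1091] turn [-0.01  0.06 -0.26] shift after turn mm [-1.2  0.8 68.1] before [-1.2  0.8 68.1] F [-0.4 -0.6 -1.1] t 19.15
top 11 [-0.14945015 -0.1494212  -0.14763804 -0.1416481  -0.14091833] [-0.01714583 -0.01438316 -0.00771429]
```

>>> drive_tool([
  {"claw": 0, "dx": -0.0015, "dy": 0.001, "dz": 0.025, "wx": 0, "wy": 0, "wz": 0},
  {"claw": 0, "dx": 0, "dy": 0, "dz": 0.025, "wx": 0, "wy": 0, "wz": 0},
  {"claw": 0, "dx": 0, "dy": 0, "dz": 0.012, "wx": 0, "wy": 0, "wz": 0},
  {"claw": 0, "dx": 0, "dy": 0, "dz": 0, "wx": 0, "wy": 0, "wz": 0},
])

```text
t: 19.7
eef_pos: [0.4252, 0.3301, 0.049]
tool_rot: [0.003, -0.384, 0.923, 0.001]
contact_force: [0.2, -0.2, -1.3]
gripper_width: 0.365
grasp_force: 40.6
```

```bash
python3 -c "
from h import *
plan(*face(-.089,.0),.041,135.3)"
```

```text
pos [0.4252 0.3301 0.049 ] turn [-0.01  0.33 -0.17] shift after turn mm [2.6 0.1 8. ] before [2.6 0.1 8. ] F [ 0.2 -0.2 -1.3] t 19.7
```

>>> drive_tool([
  {"claw": 0, "dx": 0.0025, "dy": 0, "dz": 0.004, "wx": 0, "wy": 0, "wz": 0},
  {"claw": 0, "dx": 0, "dy": 0, "dz": 0.003, "wx": 0, "wy": 0, "wz": 0},
  {"claw": 0, "dx": 0, "dy": 0, "dz": 0, "wx": 0, "wy": 0, "wz": 0},
])

```text
t: 20.08
eef_pos: [0.4232, 0.3282, 0.0417]
tool_rot: [0.003, -0.384, 0.923, 0.001]
contact_force: [0.0, -0.7, -0.2]
gripper_width: 0.367
grasp_force: 40.7
```

>>> drive_tool([
  {"claw": 0.042, "dx": 0, "dy": 0, "dz": 0, "wx": 0, "wy": 0, "wz": 0},
  {"claw": 0.042, "dx": 0, "dy": 0, "dz": 0, "wx": 0, "wy": 0, "wz": 0},
  {"claw": 0.042, "dx": 0, "dy": 0, "dz": 0, "wx": 0, "wy": 0, "wz": 0},
  {"claw": 0.042, "dx": 0, "dy": 0, "dz": -0.03, "wx": 0, "wy": 0, "wz": 0},
  {"claw": 0.042, "dx": 0, "dy": 0, "dz": -0.06, "wx": 0, "wy": 0, "wz": 0},
  {"claw": 0.05, "dx": 0.02, "dy": -0.03, "dz": -0.06, "wx": 0, "wy": 0, "wz": 10},
  {"claw": 0.06, "dx": 0, "dy": -0.05, "dz": 0, "wx": 0, "wy": 0, "wz": 10},
  {"claw": 0.06, "dx": 0, "dy": -0.05, "dz": 0, "wx": 0, "wy": 0, "wz": 10},
  {"claw": 0.06, "dx": 0, "dy": 0, "dz": 0, "wx": 0, "wy": 0, "wz": 10},
  {"claw": 0.06, "dx": 0, "dy": 0, "dz": 0, "wx": 0, "wy": 0, "wz": 10},
  {"claw": 0.06, "dx": 0, "dy": 0, "dz": 0, "wx": 0, "wy": 0, "wz": 10},
  {"claw": 0.06, "dx": 0, "dy": 0, "dz": 0, "wx": 0, "wy": 0, "wz": 10},
  {"claw": 0.06, "dx": 0, "dy": 0, "dz": 0, "wx": 0, "wy": 0, "wz": 10},
  {"claw": 0.06, "dx": 0, "dy": 0, "dz": 0, "wx": 0, "wy": 0, "wz": 10},
  {"claw": 0.06, "dx": 0, "dy": 0, "dz": 0, "wx": 0, "wy": 0, "wz": 10},
  {"claw": 0.06, "dx": 0, "dy": 0, "dz": 0, "wx": 0, "wy": 0, "wz": 10},
  {"claw": 0.06, "dx": 0, "dy": 0, "dz": 0, "wx": 0, "wy": 0, "wz": 10},
  {"claw": 0.06, "dx": 0, "dy": 0, "dz": 0, "wx": 0, "wy": 0, "wz": 8},
  {"claw": 0.06, "dx": 0, "dy": 0, "dz": 0, "wx": 0, "wy": 0, "wz": 0},
])

```text
t: 22.45
eef_pos: [0.4789, 0.2101, 0.1847]
tool_rot: [0.0, 0.661, 0.751, 0.003]
contact_force: [-0.3, -0.1, -0.7]
gripper_width: 0.7
grasp_force: 0.0
```

```bash
python3 -c "
from h import *
plan(.432,-.061,.15,7.3)
p,d=read_camera('top');W=cloud('top',d);cv2.imwrite('pics/top5.png',p[:,:,::-1])
for m,s,r,b,z in torches('top',p,d,W):
  if r[0][0]<560 and r[0][1]<450: print(np.round(r[0],1),np.round(r[1]),round(r[2],1),z,((W[m][:,:2]-F0)@np.c_[N,L]).min(0),((W[m][:,:2]-F0)@np.c_[N,L]).max(0))
"
```

```text
pos [0.4789 0.2101 0.1847] turn [ 0.23 -0.17 -0.03] shift after turn mm [-263.   -81.    34.7] before [-263.1  -81.    33.6] F [-0.3 -0.1 -0.7] t 22.45
[ 546.9 -186.8] [ 29. 111.] 0.2 0.04016265755369709 [-0.41551143 -0.49847708] [-0.32054076 -0.40260807]
[467.9 400. ] [32. 31.] 88.6 0.03903748563574929 [-0.02306763  0.00280776] [0.01360519 0.03322762]
[ 428.3 -188.5] [109.  30.] 49.3 0.040651913002384535 [-0.50725339 -0.38595215] [-0.3975853  -0.34928492]
[422.6 321.4] [106.  26.] 45.6 0.040319075858602366 [-0.14745012 -0.0171959 ] [-0.04144957  0.00910441]
[433.1 -60.7] [ 29. 109.] 6.5 0.03973385447179592 [-0.4017069  -0.33025864] [-0.31659253 -0.23220663]
[384.3 368.5] [105.  28.] 44.7 0.039438035119032065 [-0.14059689  0.04223477] [-0.03558116  0.07021857]
```

>>> drive_tool([
  {"claw": 0.06, "dx": -0.044, "dy": -0.0133, "dz": 0, "wx": 0, "wy": 0, "wz": 0},
  {"claw": 0.06, "dx": -0.044, "dy": -0.0133, "dz": 0, "wx": 0, "wy": 0, "wz": 0},
  {"claw": 0.06, "dx": -0.044, "dy": -0.0133, "dz": 0, "wx": 0, "wy": 0, "wz": 0},
  {"claw": 0.06, "dx": -0.044, "dy": -0.0133, "dz": 0, "wx": 0, "wy": 0, "wz": 0},
  {"claw": 0.06, "dx": -0.044, "dy": -0.0133, "dz": 0, "wx": 0, "wy": 0, "wz": 0},
  {"claw": 0.06, "dx": -0.044, "dy": -0.0133, "dz": 0.035, "wx": 0, "wy": 0, "wz": 0},
  {"claw": 0.06, "dx": 0, "dy": 0, "dz": 0.035, "wx": 0, "wy": 0, "wz": 0},
  {"claw": 0.06, "dx": 0, "dy": 0, "dz": 0, "wx": 0, "wy": 0, "wz": 0},
])

```text
t: 23.5
eef_pos: [0.4314, -0.0621, 0.1121]
tool_rot: [-0.001, 0.661, 0.75, 0.001]
contact_force: [-0.5, 0.7, 0.6]
gripper_width: 0.697
grasp_force: 0.0
```

```bash
python3 -c "
from h import *
plan(.432,-.061,.038,7)"
```

```text
pos [ 0.4314 -0.0621  0.1121] turn [-0.04 -0.19  0.22] shift after turn mm [ 1.   0.7 74.1] before [ 0.8  0.8 74.2] F [-0.5  0.7  0.6] t 23.5
```

>>> drive_tool([
  {"claw": 0.06, "dx": 0.001, "dy": 0, "dz": 0.037, "wx": 0, "wy": 0, "wz": 0},
  {"claw": 0.06, "dx": 0, "dy": 0, "dz": 0.035, "wx": 0, "wy": 0, "wz": 0},
  {"claw": 0.06, "dx": 0, "dy": 0, "dz": 0, "wx": 0, "wy": 0, "wz": 0},
  {"claw": 0, "dx": 0, "dy": 0, "dz": 0, "wx": 0, "wy": 0, "wz": 0},
  {"claw": 0, "dx": 0, "dy": 0, "dz": 0, "wx": 0, "wy": 0, "wz": 0},
  {"claw": 0, "dx": 0, "dy": 0, "dz": 0, "wx": 0, "wy": 0, "wz": 0},
  {"claw": 0, "dx": 0, "dy": 0, "dz": 0, "wx": 0, "wy": 0, "wz": 0},
])

```text
t: 24.38
eef_pos: [0.4343, -0.0602, 0.0433]
tool_rot: [0.001, 0.661, 0.75, 0.004]
contact_force: [-2.1, 0.3, 7.3]
gripper_width: 0.367
grasp_force: 39.8
```

```bash
python3 -c "
from h import *
plan(.432,-.061,.038,7)"
```

```text
pos [ 0.4343 -0.0602  0.0433] turn [ 0.39 -0.21  0.22] shift after turn mm [-0.6 -2.4  5.3] before [-0.6 -2.5  5.3] F [-2.1  0.3  7.3] t 24.38
```

>>> drive_tool([
  {"claw": 0, "dx": 0, "dy": 0, "dz": -0.05, "wx": 0, "wy": 0, "wz": 0},
  {"claw": 0, "dx": 0, "dy": 0, "dz": -0.055, "wx": 0, "wy": 0, "wz": 0},
  {"claw": 0, "dx": 0, "dy": 0, "dz": -0.055, "wx": 0, "wy": 0, "wz": -10},
  {"claw": 0, "dx": 0, "dy": 0, "dz": 0, "wx": 0, "wy": 0, "wz": -10},
  {"claw": 0, "dx": 0, "dy": 0, "dz": 0, "wx": 0, "wy": 0, "wz": -10},
  {"claw": 0, "dx": 0, "dy": 0, "dz": 0, "wx": 0, "wy": 0, "wz": -10},
  {"claw": 0, "dx": 0, "dy": 0, "dz": 0, "wx": 0, "wy": 0, "wz": -10},
  {"claw": 0, "dx": 0, "dy": 0, "dz": 0, "wx": 0, "wy": 0, "wz": -10},
  {"claw": 0, "dx": 0, "dy": 0, "dz": 0, "wx": 0, "wy": 0, "wz": -10},
  {"claw": 0, "dx": 0, "dy": 0, "dz": 0, "wx": 0, "wy": 0, "wz": -10},
  {"claw": 0, "dx": 0, "dy": 0, "dz": 0, "wx": 0, "wy": 0, "wz": -10},
  {"claw": 0, "dx": 0, "dy": 0, "dz": 0, "wx": 0, "wy": 0, "wz": -10},
  {"claw": 0, "dx": 0, "dy": 0, "dz": 0, "wx": 0, "wy": 0, "wz": -10},
  {"claw": 0, "dx": 0, "dy": 0, "dz": 0, "wx": 0, "wy": 0, "wz": -10},
  {"claw": 0, "dx": 0, "dy": 0, "dz": 0, "wx": 0, "wy": 0, "wz": -8},
  {"claw": 0, "dx": 0, "dy": 0, "dz": 0, "wx": 0, "wy": 0, "wz": 0},
])

```text
t: 26.38
eef_pos: [0.4328, -0.0611, 0.2027]
tool_rot: [0.003, -0.384, 0.924, 0.001]
contact_force: [-0.3, -0.5, -1.0]
gripper_width: 0.363
grasp_force: 40.7
```

```bash
python3 -c "
from h import *
plan(*face(-.0910,-.0605),.11,135.3)"
```

```text
pos [ 0.4328 -0.0611  0.2027] turn [-0.07  0.38 -0.19] shift after turn mm [-268.1  220.2   92.7] before [-266.7  221.2   94.1] F [-0.3 -0.5 -1. ] t 26.38
```

>>> drive_tool([
  {"claw": 0, "dx": -0.038, "dy": 0.0315, "dz": 0, "wx": 0, "wy": 0, "wz": 0},
  {"claw": 0, "dx": -0.038, "dy": 0.0315, "dz": 0, "wx": 0, "wy": 0, "wz": 0},
  {"claw": 0, "dx": -0.038, "dy": 0.0315, "dz": 0, "wx": 0, "wy": 0, "wz": 0},
  {"claw": 0, "dx": -0.038, "dy": 0.0315, "dz": 0, "wx": 0, "wy": 0, "wz": 0},
  {"claw": 0, "dx": -0.038, "dy": 0.0315, "dz": 0, "wx": 0, "wy": 0, "wz": 0},
  {"claw": 0, "dx": -0.038, "dy": 0.0315, "dz": 0, "wx": 0, "wy": 0, "wz": 0},
  {"claw": 0, "dx": -0.039, "dy": 0.0315, "dz": 0.02, "wx": 0, "wy": 0, "wz": 0},
  {"claw": 0, "dx": 0, "dy": 0, "dz": 0.04, "wx": 0, "wy": 0, "wz": 0},
  {"claw": 0, "dx": 0, "dy": 0, "dz": 0.03, "wx": 0, "wy": 0, "wz": 0},
  {"claw": 0, "dx": 0, "dy": 0, "dz": 0, "wx": 0, "wy": 0, "wz": 0},
])

```text
t: 27.62
eef_pos: [0.4635, 0.2833, 0.1117]
tool_rot: [0.0, -0.383, 0.924, 0.0]
contact_force: [-0.0, 0.1, 0.1]
gripper_width: 0.367
grasp_force: 40.7
```

```bash
python3 -c "
from h import *
plan(*face(-.0910,-.0605),.043,135.3)"
```

```text
pos [0.4635 0.2833 0.1117] turn [-0.    0.06 -0.24] shift after turn mm [-1.6 -0.2 68.7] before [-1.6 -0.2 68.7] F [-0.   0.1  0.1] t 27.62
```

>>> drive_tool([
  {"claw": 0, "dx": 0, "dy": 0, "dz": 0.025, "wx": 0, "wy": 0, "wz": 0},
  {"claw": 0, "dx": 0, "dy": 0, "dz": 0.025, "wx": 0, "wy": 0, "wz": 0},
  {"claw": 0, "dx": 0, "dy": 0, "dz": 0.01, "wx": 0, "wy": 0, "wz": 0},
  {"claw": 0, "dx": 0, "dy": 0, "dz": 0, "wx": 0, "wy": 0, "wz": 0},
])

```text
t: 28.12
eef_pos: [0.4654, 0.2845, 0.0537]
tool_rot: [0.003, -0.384, 0.923, 0.001]
contact_force: [1.1, 0.5, -0.7]
gripper_width: 0.369
grasp_force: 40.7
```

```bash
python3 -c "
from h import *
plan(*face(-.0910,-.0605),.043,135.3)"
```

```text
pos [0.4654 0.2845 0.0537] turn [-0.01  0.33 -0.17] shift after turn mm [ 0.6  0.3 10.7] before [ 0.6  0.3 10.7] F [ 1.1  0.5 -0.7] t 28.12
```

Well placed. Lower, release, retreat up, and look.

>>> drive_tool([
  {"claw": 0, "dx": 0, "dy": 0, "dz": 0.006, "wx": 0, "wy": 0, "wz": 0},
  {"claw": 0, "dx": 0, "dy": 0, "dz": 0.003, "wx": 0, "wy": 0, "wz": 0},
  {"claw": 0, "dx": 0, "dy": 0, "dz": 0, "wx": 0, "wy": 0, "wz": 0},
  {"claw": 0.042, "dx": 0, "dy": 0, "dz": 0, "wx": 0, "wy": 0, "wz": 0},
  {"claw": 0.042, "dx": 0, "dy": 0, "dz": 0, "wx": 0, "wy": 0, "wz": 0},
  {"claw": 0.042, "dx": 0, "dy": 0, "dz": 0, "wx": 0, "wy": 0, "wz": 0},
  {"claw": 0.042, "dx": 0, "dy": 0, "dz": -0.03, "wx": 0, "wy": 0, "wz": 0},
  {"claw": 0.042, "dx": 0, "dy": 0, "dz": -0.06, "wx": 0, "wy": 0, "wz": 0},
  {"claw": 0.042, "dx": 0, "dy": 0, "dz": -0.05, "wx": 0, "wy": 0, "wz": 0},
  {"claw": 0, "dx": 0.05, "dy": -0.03, "dz": 0, "wx": 0, "wy": 0, "wz": 0},
  {"claw": 0, "dx": 0.05, "dy": -0.03, "dz": 0, "wx": 0, "wy": 0, "wz": 0},
  {"claw": 0, "dx": 0, "dy": -0.04, "dz": 0, "wx": 0, "wy": 0, "wz": 0},
  {"claw": 0, "dx": 0, "dy": 0, "dz": 0, "wx": 0, "wy": 0, "wz": 0},
])

```text
t: 29.75
eef_pos: [0.4666, 0.1398, 0.1839]
tool_rot: [0.003, -0.382, 0.924, 0.001]
contact_force: [-0.1, -0.5, 0.2]
gripper_width: 0.0
grasp_force: 0.0
```

```bash
python3 -c "
from h import *
plan(*face(-.160-.04,0),.15,135.3)
p,d=read_camera('top');W=cloud('top',d);cv2.imwrite('pics/top6.png',cv2.resize(p[200:380,120:360,::-1],None,fx=3,fy=3))
for m,s,r,b,z in torches('top',p,d,W):
  if r[0][0]<560 and r[0][1]<450: print(np.round(r[0],1),np.round(r[1]),round(r[2],1),z,((W[m][:,:2]-F0)@np.c_[N,L]).min(0),((W[m][:,:2]-F0)@np.c_[N,L]).max(0))
"
```

```text
pos [0.4666 0.1398 0.1839] turn [-0.08  0.36 -0.43] shift after turn mm [  7.4 163.6  33.9] before [  8.8 163.6  33.7] F [-0.1 -0.5  0.2] t 29.75
[ 546.8 -186.8] [ 29. 111.] 0.6 0.04052441246153002 [-0.41554145 -0.49765395] [-0.32024632 -0.40247872]
[465.9 281.7] [107.  27.] 45.1 0.039920149378965486 [-0.14543184 -0.07658414] [-0.03870985 -0.04974336]
[467.9 400. ] [32. 31.] 88.7 0.039967944375987954 [-0.02325693  0.00307905] [0.0129733 0.0335038]
[ 427.7 -187.8] [109.  29.] 49.4 0.04012975454171315 [-0.50648592 -0.38461127] [-0.39767153 -0.34964633]
[422.4 321.7] [106.  27.] 45.2 0.03957829478998086 [-0.14747256 -0.01741208] [-0.04128116  0.00923696]
[384.3 368.8] [106.  27.] 45.4 0.03958044313974318 [-0.14057315  0.04257067] [-0.03496228  0.06939823]
```

View pics/top6.png

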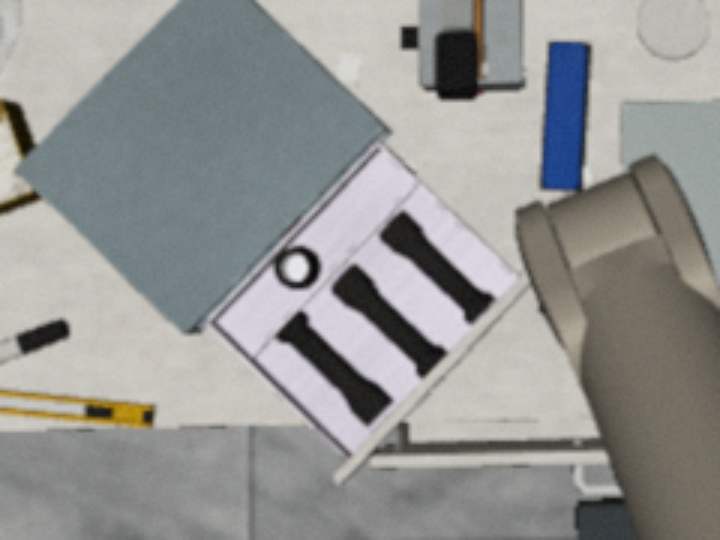

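Three torches lie flat between rib and front panel ((440,268), (390,320), (335,370) in the crop), and the loupe is still in the back strip at (297,265). Next I'll push the drawer shut.

>>> drive_tool([
  {"claw": 0, "dx": 0, "dy": 0.04, "dz": 0, "wx": 0, "wy": 0.3, "wz": 0},
  {"claw": 0, "dx": 0, "dy": 0.04, "dz": 0, "wx": 0, "wy": 0, "wz": 0},
  {"claw": 0, "dx": 0, "dy": 0.04, "dz": 0, "wx": 0, "wy": 0, "wz": 0},
  {"claw": 0, "dx": 0, "dy": 0.04, "dz": 0, "wx": 0, "wy": 0, "wz": 0},
  {"claw": 0, "dx": 0, "dy": 0, "dz": 0.03, "wx": 0, "wy": 0, "wz": 0},
  {"claw": 0, "dx": 0, "dy": 0, "dz": 0, "wx": 0, "wy": 0, "wz": 0},
])

```text
t: 30.55
eef_pos: [0.3495, 0.2554, 0.1522]
tool_rot: [-0.002, -0.386, 0.923, -0.001]
contact_force: [0.4, 0.1, 0.3]
gripper_width: -0.003
grasp_force: 0.0
```

```bash
python3 -c "
from h import *
plan(*face(-.160-.03,0),.048,135.3)"
```

```text
pos [0.3495 0.2554 0.1522] turn [ 0.02 -0.24  0.05] shift after turn mm [ -2.8  -1.  104.2] before [ -3.2  -1.  104.2] F [0.4 0.1 0.3] t 30.55
```

>>> drive_tool([
  {"claw": 0, "dx": 0, "dy": 0, "dz": 0.035, "wx": 0, "wy": 0, "wz": 0},
  {"claw": 0, "dx": 0, "dy": 0, "dz": 0.035, "wx": 0, "wy": 0, "wz": 0},
  {"claw": 0, "dx": 0, "dy": 0, "dz": 0.034, "wx": 0, "wy": 0, "wz": 0},
  {"claw": 0, "dx": 0, "dy": 0, "dz": 0, "wx": 0, "wy": 0, "wz": 0},
])

```text
t: 31.05
eef_pos: [0.3507, 0.2545, 0.0485]
tool_rot: [-0.002, -0.384, 0.923, -0.001]
contact_force: [-0.3, -0.2, -0.6]
gripper_width: -0.001
grasp_force: 0.0
```

```bash
python3 -c "
from h import *
plan(*face(-.011,0),.048,135.3)"
```

```text
pos [0.3507 0.2545 0.0485] turn [ 0.01 -0.24 -0.13] shift after turn mm [-181.6    0.2    0.5] before [-181.6    0.6   -0.3] F [-0.3 -0.2 -0.6] t 31.05
```

>>> drive_tool([
  {"claw": 0, "dx": -0.008, "dy": 0, "dz": 0, "wx": 0, "wy": 0, "wz": 0},
  {"claw": 0, "dx": -0.006, "dy": 0, "dz": 0, "wx": 0, "wy": 0, "wz": 0},
  {"claw": 0, "dx": -0.006, "dy": 0, "dz": 0, "wx": 0, "wy": 0, "wz": 0},
  {"claw": 0, "dx": -0.006, "dy": 0, "dz": 0, "wx": 0, "wy": 0, "wz": 0},
  {"claw": 0, "dx": -0.008, "dy": 0, "dz": 0, "wx": 0, "wy": 0, "wz": 0},
  {"claw": 0, "dx": -0.01, "dy": 0, "dz": 0, "wx": 0, "wy": 0, "wz": 0},
  {"claw": 0, "dx": -0.01, "dy": 0, "dz": 0, "wx": 0, "wy": 0, "wz": 0},
  {"claw": 0, "dx": -0.01, "dy": 0, "dz": 0, "wx": 0, "wy": 0, "wz": 0},
  {"claw": 0, "dx": -0.01, "dy": 0, "dz": 0, "wx": 0, "wy": 0, "wz": 0},
  {"claw": 0, "dx": -0.01, "dy": 0, "dz": 0, "wx": 0, "wy": 0, "wz": 0},
  {"claw": 0, "dx": -0.01, "dy": 0, "dz": 0, "wx": 0, "wy": 0, "wz": 0},
  {"claw": 0, "dx": -0.01, "dy": 0, "dz": 0, "wx": 0, "wy": 0, "wz": 0},
  {"claw": 0, "dx": -0.01, "dy": 0, "dz": 0, "wx": 0, "wy": 0, "wz": 0},
  {"claw": 0, "dx": -0.01, "dy": 0, "dz": 0, "wx": 0, "wy": 0, "wz": 0},
  {"claw": 0, "dx": -0.01, "dy": 0, "dz": 0, "wx": 0, "wy": 0, "wz": 0},
  {"claw": 0, "dx": -0.01, "dy": 0, "dz": 0, "wx": 0, "wy": 0, "wz": 0},
  {"claw": 0, "dx": -0.01, "dy": 0, "dz": 0, "wx": 0, "wy": 0, "wz": 0},
  {"claw": 0, "dx": -0.007, "dy": 0, "dz": 0, "wx": 0, "wy": 0, "wz": 0},
  {"claw": 0, "dx": 0, "dy": 0, "dz": 0, "wx": 0, "wy": 0, "wz": 0},
])

```text
t: 33.42
eef_pos: [0.4651, 0.3697, 0.0493]
tool_rot: [-0.0, -0.384, 0.923, -0.0]
contact_force: [-2.9, -0.4, 1.1]
gripper_width: -0.002
grasp_force: 1.6
```

```bash
python3 -c "
from h import *
plan(*face(-.011,0),.048,135.3)"
```

```text
pos [0.4651 0.3697 0.0493] turn [ 0.   -0.01 -0.11] shift after turn mm [-19.2   0.5   1.3] before [-19.2   0.6   1.3] F [-2.9 -0.4  1.1] t 33.42
```

Stop lies about 26 mm further on.

>>> drive_tool([
  {"claw": 0, "dx": -0.006, "dy": 0, "dz": 0.001, "wx": 0, "wy": 0, "wz": 0},
  {"claw": 0, "dx": -0.006, "dy": 0, "dz": 0, "wx": 0, "wy": 0, "wz": 0},
  {"claw": 0, "dx": -0.005, "dy": 0, "dz": 0, "wx": 0, "wy": 0, "wz": 0},
  {"claw": 0, "dx": -0.004, "dy": 0, "dz": 0, "wx": 0, "wy": 0, "wz": 0},
  {"claw": 0, "dx": -0.003, "dy": 0, "dz": 0, "wx": 0, "wy": 0, "wz": 0},
  {"claw": 0, "dx": 0, "dy": 0, "dz": 0, "wx": 0, "wy": 0, "wz": 0},
])

```text
t: 34.17
eef_pos: [0.4815, 0.3859, 0.0481]
tool_rot: [-0.001, -0.384, 0.923, -0.0]
contact_force: [-3.3, -2.9, 0.2]
gripper_width: -0.001
grasp_force: 2.2
```

```bash
python3 -c "
from h import *
plan(*face(-.011,0),.048,135.3)"
```

```text
pos [0.4815 0.3859 0.0481] turn [-0.   -0.08 -0.12] shift after turn mm [3.8 0.7 0.1] before [3.8 0.7 0.1] F [-3.3 -2.9  0.2] t 34.17
```

>>> drive_tool([
  {"claw": 0, "dx": -0.002, "dy": 0, "dz": 0, "wx": 0, "wy": 0, "wz": 0},
  {"claw": 0, "dx": -0.002, "dy": 0, "dz": 0, "wx": 0, "wy": 0, "wz": 0},
  {"claw": 0, "dx": -0.002, "dy": 0, "dz": 0, "wx": 0, "wy": 0, "wz": 0},
  {"claw": 0, "dx": 0, "dy": 0, "dz": 0, "wx": 0, "wy": 0, "wz": 0},
])

```text
t: 34.67
eef_pos: [0.4838, 0.3881, 0.0478]
tool_rot: [-0.003, -0.384, 0.923, -0.001]
contact_force: [-9.2, -8.4, 7.0]
gripper_width: -0.002
grasp_force: 6.3
```

```bash
python3 -c "
from h import *
plan(*face(-.011,0),.048,135.3)"
```

```text
pos [0.4838 0.3881 0.0478] turn [ 0.01 -0.41 -0.14] shift after turn mm [ 7.   0.8 -0.2] before [ 7.   0.8 -0.2] F [-9.2 -8.4  7. ] t 34.67
```

Against the stop (7.0 mm again, 12 N). Release gently and retreat.

>>> drive_tool([
  {"claw": 0, "dx": 0.02, "dy": 0, "dz": 0, "wx": 0, "wy": 0, "wz": 0},
  {"claw": 0, "dx": 0.03, "dy": 0, "dz": 0, "wx": 0, "wy": 0, "wz": 0},
  {"claw": 0, "dx": 0.05, "dy": 0, "dz": 0, "wx": 0, "wy": 0, "wz": 0},
  {"claw": 0, "dx": 0, "dy": 0, "dz": -0.06, "wx": 0, "wy": 0, "wz": 0},
  {"claw": 0, "dx": 0, "dy": -0.05, "dz": -0.06, "wx": 0, "wy": 0, "wz": 0},
  {"claw": 0, "dx": 0, "dy": -0.05, "dz": -0.03, "wx": 0, "wy": 0, "wz": 0},
  {"claw": 0, "dx": 0, "dy": 0, "dz": 0, "wx": 0, "wy": 0, "wz": 0},
])

```text
t: 35.55
eef_pos: [0.4853, 0.254, 0.1903]
tool_rot: [0.005, -0.381, 0.925, -0.0]
contact_force: [0.6, 0.3, 0.3]
gripper_width: -0.001
grasp_force: 0.0
```

```bash
python3 -c "
from h import *
p,d=read_camera('side');W=cloud('side',d);cv2.imwrite('pics/side7.png',p[:,:,::-1])
s=(W[...,:2]-F0)@N;l=(W[...,:2]-F0)@L
Q=(d>0)&(abs(W[...,2]-.061)<.008)&(abs(l)<.11)&(s<.05)&(s>-.2);print(np.histogram(s[Q],bins=np.arange(-.1,.05,.005))[0])
"
```

```text
[  0   0   0   0   0   0   0   0   0   0   0   0   0   0   0   0   0   0
   0 154 237  85   7  79 252 127 103 108 107 105]
```

View pics/side7.png

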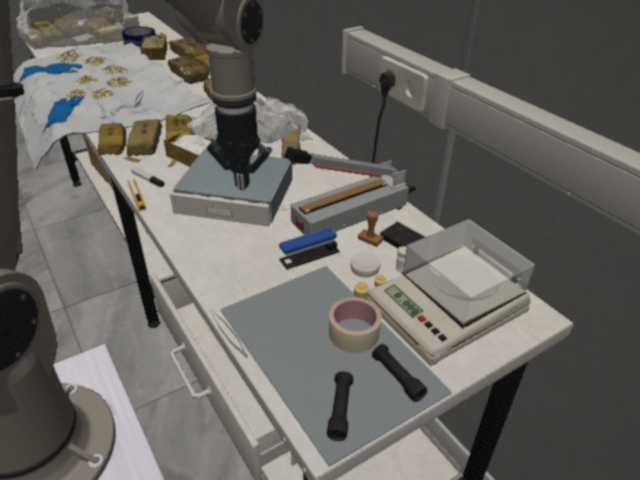

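The side view shows the drawer shut at (215,205), the two spare torches at (340,405) and (398,372), and nothing else moved. The panel sits at about 0 and the arm is clear, so I'm handing in.

```bash
python3 -c "
from station import *
print(hand_in())"
```

```text
the job is handed in; nothing more can be done
None
```

The job is handed in: three torches lie flat in the drawer, which is pushed shut and latched, with the two spare torches still on the mat and nothing else visibly moved; the hand-in returned no verdict.

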